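# Hang the comb caddy on the valet stand

## Task

Take the black comb caddy off the acrylic turntable by its handle and hang it on the two-pronged hook of the valet stand, so that it hangs still and upright, clear of the dresser, with the handle bar lying in the dips of both prongs. The hook arm may be clamped at any height on its post, so find out where it is before you hang anything on it. Keep the caddy upright so the combs stay in, do not drop it, let go once the hook carries it, and leave the bottles, atomizer and ring dish as they stand on the tray.

Things in the scene. Friction and masses are not known exactly. Their poses are not given: they have to be found in the camera images.
- caddy: Black comb caddy, loose on the turntable: open box 80 (x) by 130 (y) by 70 mm high, combs fixed in it rise to 80 mm. Rigid arch handle over it: a straight bar along y at 130 to 140 mm height, on two end legs. The same after a half turn about z. 0.2 to 0.45 kg, balanced under the bar's middle. Origin: centre of its underside, z up.
- caddy_bar (a point): Centre of the caddy's handle bar, 135 mm above its underside; axes as the caddy's. The bar is 14 mm wide in x, 10 mm thick; 116 mm clear between its legs (y -58 to +58), 50 mm clear below it down to the combs.
- turntable: Turntable: 100 mm grey foot, fixed, under a freely spinning clear acrylic disc of 170 mm diameter whose top is 30 mm up. Origin on the dresser top, on the spin axis.
- stand: Chrome valet stand, fixed, with a two-pronged hook arm clamped on its post. Origin on the dresser top straight below the middle between the two prongs' dips; -x is where the open prong ends point, z up. The dip bottoms lie 165 to 235 mm above the dresser, different each time and NOT reported: look or feel for it. The rigid arm takes a 30 N push without slipping.
- stand_foot (a point): Foot of the stand's 16 mm post, at x = +135 mm in the stand's frame, on the dresser; axes as the stand's. The post is 286 mm high, on a round 120 mm wooden foot. The arm has a crossbar, x 72 to 98 mm and y -46 to +46 mm in the stand's frame; its flat top is 30 mm above the dip bottoms.
- stand_mid (a point): Point on the dresser at the stand's origin, same axes. Above it the prongs, 8 mm round bars at y = -36 and +36 mm, heights from the dip bottom: from the crossbar their tops run at about +20 mm to x = 34, slope down to the flat dip, x = 15 to -15 mm (prong underside -8 mm), and rise to the tips at x = -30 mm, tops at +20 mm. The caddy's bar lies across both dips, along y.
- tray: Mirrored tray with a brass edge, 210 mm (x) by 150 mm, 10 mm high, fixed; origin under its centre.
- bottle_smoked: Smoked glass cologne bottle, 46 mm square, 106 mm high with cap, stands loose on the mirrored tray, a bystander; origin at the centre of its underside, z up
- bottle_amber: Amber glass cologne bottle, 42 mm square, 116 mm high with cap, stands loose on the mirrored tray, a bystander; origin at the centre of its underside, z up
- bottle_clear: Clear glass cologne bottle, 44 mm square, 99 mm high with cap, stands loose on the mirrored tray, a bystander; origin at the centre of its underside, z up
- atomizer: Chrome atomizer, 36 mm in diameter, 88 mm high, stands loose on the mirrored tray, a bystander; origin at the centre of its underside, z up
- ring_dish: White ceramic ring dish, 72 mm across, 22 mm high, stands loose on the mirrored tray, a bystander; origin at the centre of its underside, z up

How it is judged:
By the outcome, as a careful person would: the job done as asked, in the order asked, and still so for the second after the job is handed in, with the robot touching nothing.
It also fails if it takes over 72 s, if anything falls off the work surface, if the arm or the gripper's body presses on something with over 40 N, if the wrist force passes 120 N, or if a joint passes its speed limit or range.

## Robot

A 7-joint arm with a two-finger parallel gripper is mounted at the origin on the work surface. World frame = base frame: x ahead of the robot, y to its left, z up, the work surface at z = 0. Lengths are in m, angles in rad, forces in N, time in s.
With the tool pointing down it reaches from about 0.425 to 0.875 m from the base axis. Payload 4.7 kg.
Tool frame: the origin (TCP) lies between the finger pads; the fingertips stand 14 mm ahead of it and the grasp point (between the pads) lies 5 mm behind it; z points along the fingers, y is the line along which they close (so a half turn about z gives the same grasp; the last joint's range is limited). The gripper opens to 87 mm and grips with 3 to 60 N. Pads are 19 mm wide; open, the fingers measure 117 mm over their backs; the gripper's body (75 mm by 190 mm) begins 51 mm behind the grasp point.
Start: joints at [1.318, 0.321, -0.07, 1.45, 0.023, 1.371, -0.057], TCP at [0.171, -0.627, 0.237] pointing down, gripper open.
Joint ranges: [-2.86, 2.86], [-0.3, 2.09], [-1.38, 1.24], [0.06, 2.45], [-1.56, 4.7], [0.09, 2.05], [-2.69, 2.69]. Speed limits (rad/s): [2.57, 2.57, 3.14, 3.14, 3.14, 3.14, 3.14].

## Interface

Orientations are given as a rotation vector (axis times angle).
In Python, from bench import ctrl gives the robot as it stands.
- The arm moves only by the tool step_arm, never from a script. Its argument "commands" is a list of rows, each an object with "travel": the shift along the tool's x, y, z in m, a list of three; "turn": the turn, a rotation vector about the tool's x, y, z in degrees, a list of three. A call has 1 to 5 rows; each row is the pose to reach, as a shift and turn from the pose commanded when the call began, along the tool's axes at that moment; what a row does not reach only later rows make up. A row lasts 1/10 s, in which the tool goes at most 50 mm and 8.59 degrees, less where a joint would pass 70% of its speed; a pose out of reach is approached as far as the arm can. A call with a gripper value outside its range is refused whole. "gripper" is the opening, from 0 (shut) to 1 (fully open), set as the call begins (left out, the last holds). The fingers move at their own pace and stop on an object; "force" is the grip in N (left out, the last holds). Time passes only in rows, so rows that repeat a pose let the fingers close. It gives the time, the measured TCP pose, the force, the opening and the grip force at its end, in the units of the state.
- ctrl.get_state(): the state, without advancing time (a new reading comes with each control period).
- ctrl.get_image(name): name is "scene" or "top"; returns the picture (384x512x3 uint8, red, green, blue); there is no depth.
- ctrl.camera_model(name): a dict with "fx", "fy", "cx", "cy" (pixels), "R" (3x3) and "t" (3): a world point X has camera coordinates R X + t. Camera axes: x right, y down, z forward; pixel columns grow to the right and rows downward; lengths in m; the calibration is good to about 2 mm. A picture is of the moment at which its call begins. camera_model takes no time and is no camera call.
- ctrl.close_job(): hands the job in; it is judged then, once.
The state is a dict: "time": time; "joint_positions": joint angles; "qd": joint speeds; "joint_torque": joint torques, N m; "position": TCP position; "tool_rot": TCP orientation; "ft_force": force on the tool from outside, world axes, zero at the start; "torque": the same for the moment, N m; "grip_width": opening from 0.0 (shut) to 1.0 (fully open); "grip_force": force on a finger pad.
Only numpy, scipy, OpenCV 4.12 (cv2) and the standard library are available. Lean on these libraries where they do the work, as an engineer would, in place of code of your own. Each camera call takes 0.05 s, during which the arm holds its last target. There are 200 camera calls.

## Working session

There is one attempt and no reset: what is moved stays moved. The work goes in short steps, Python scripts to look and compute and a tool call to move; the robot and the scene stay as the last step left them, time stands still between calls to the robot, and variables do not carry over. Pictures are saved under pics/ and viewed, at most 10 in all, crops included, and the job is handed in when it is done.

Besides the shell and the picture viewer there is one more tool, called as name(argument=value, ...), one argument or row to a line, values as JSON. step_arm: Moves the arm, as the interface text tells. Its arguments: {"type":"object","properties":{"commands":{"type":"array"},"gripper":{"type":"number"},"force":{"type":"number"}},"required":["commands"]}

```bash
mkdir -p pics; python3 - <<'E'
from bench import ctrl
import cv2,numpy as np
s=ctrl.get_state();print({k:np.round(v,3).tolist() for k,v in s.items()})
for n in("scene","top"):
    im=ctrl.get_image(n);cv2.imwrite(f"pics/{n}0.png",im[...,::-1]);m=ctrl.camera_model(n)
    R=np.array(m["R"]);t=np.array(m["t"]);print(n,m["fx"],m["fy"],m["cx"],m["cy"],R.round(3).tolist(),(-R.T@t).round(3))
E
```

```text
{'time': 0.0, 'joint_positions': [1.318, 0.322, -0.07, 1.452, 0.023, 1.371, -0.057], 'qd': [-0.001, -0.0, 0.0, 0.001, -0.002, 0.0, 0.0], 'joint_torque': [0.0, -49.129, -0.404, -31.253, -0.064, 0.044, 0.0], 'position': [0.171, -0.627, 0.235], 'tool_rot': [-3.112, -0.418, 0.001], 'ft_force': [0.117, -0.027, 0.337], 'torque': [0.005, 0.027, 0.015], 'grip_force': 0.0, 'grip_width': 0.999}
scene 371.5554380167469 371.5554380167469 257.7835125125427 194.30925795589235 [[0.891, 0.454, -0.024], [0.24, -0.515, -0.823], [-0.386, 0.727, -0.568]] [ 0.91  -0.53   0.547]
top 353.00926498264516 353.00926498264516 254.81636702076898 197.87833245048137 [[0.018, -0.999, 0.047], [-0.993, -0.024, -0.118], [0.119, -0.045, -0.992]] [0.552 0.014 0.856]
```

View pics/scene0.png

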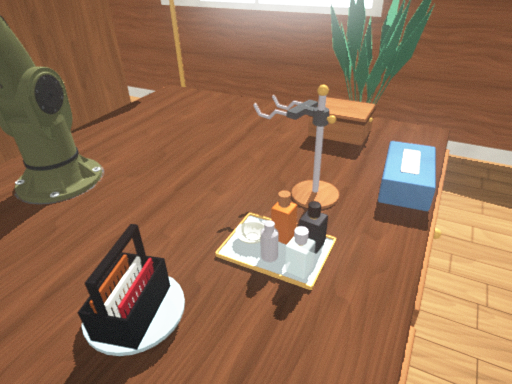

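View pics/top0.png

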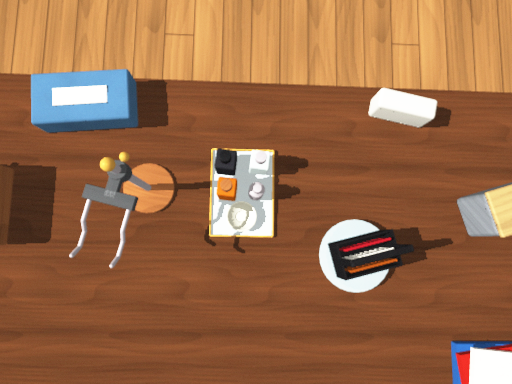

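The scene view shows the caddy at about (125,300) on its disc, the stand's prong tips at about (258,107) and (275,98), and the post foot at (316,194). The top view shows the disc at (355,256), the caddy on it, prong tips at (72,256) and (113,265), and the stand foot at (148,188). I'll zoom in next.

```bash
python3 - <<'E'
import cv2,numpy as np
s=cv2.imread("pics/scene0.png");t=cv2.imread("pics/top0.png")
def c(i,x,y,w,h,k):
    o=cv2.resize(i[y:y+h,x:x+w],None,fx=k,fy=k,interpolation=cv2.INTER_CUBIC)
    for g in range(0,w,10):
        cv2.line(o,(g*k,0),(g*k,6 if g%50 else 14),(255,255,0),1)
    for g in range(0,h,10):
        cv2.line(o,(0,g*k),(6 if g%50 else 14,g*k),(255,255,0),1)
    return o
a=np.hstack([c(s,80,220,100,75*1,4),c(s,250,80,100,75,4)])
b=np.hstack([c(t,315,215,100,75,4),c(t,60,200,100,75,4)])
cv2.imwrite("pics/crop0.png",np.vstack([a,b]))
E
```

```text
(no output)
```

View pics/crop0.png

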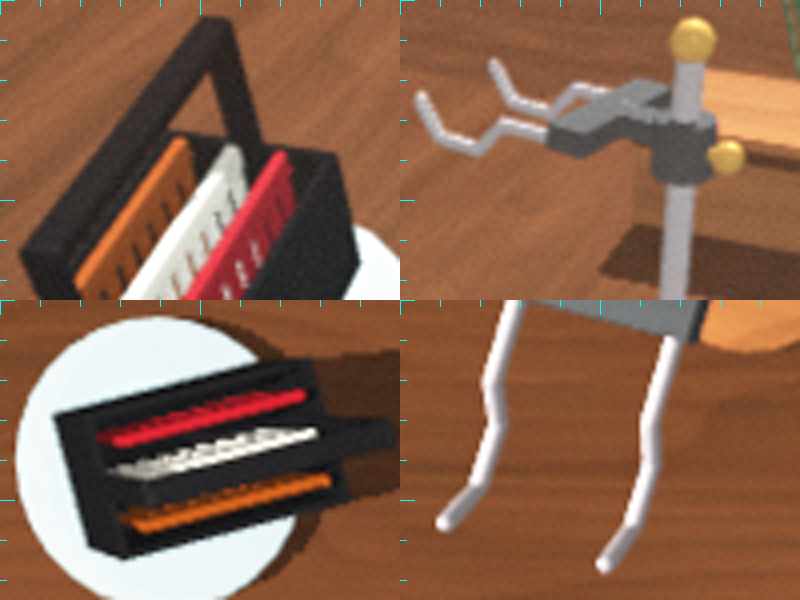

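```bash
cat >h.py <<'E'
import numpy as np
from bench import ctrl
def ray(n,uv):
    m=ctrl.camera_model(n);R=np.array(m["R"]);t=np.array(m["t"])
    d=R.T@[(uv[0]-m["cx"])/m["fx"],(uv[1]-m["cy"])/m["fy"],1];return -R.T@t,d/np.linalg.norm(d)
def plane(n,uv,z):
    c,d=ray(n,uv);return c+d*(z-c[2])/d[2]
def tri(us,ut):
    (a,d),(b,e)=ray("scene",us),ray("top",ut)
    k=np.linalg.lstsq(np.c_[d,-e],b-a,rcond=None)[0];p,q=a+k[0]*d,b+k[1]*e
    return (p+q)/2,np.linalg.norm(p-q)
E
python3 - <<'E'
from h import *
import cv2
S=lambda x,y:(250+(x-400)/4,80+y/4);T=lambda x,y:(60+(x-400)/4,200+(y-300)/4)
P={}
for n,a,b in[("tipL",(493,65),(443,523)),("tipR",(421,97),(605,566)),("dipL-15",(513,103),(480,483)),("dipR-15",(440,138),(632,525)),("dipL15",(550,112),(502,425)),("dipR15",(478,150),(652,465)),("k34R",(505,124),(648,420)),("k34L",(578,90),(490,385))]:
    p,g=tri(S(*a),T(*b));P[n]=p;print(n,p.round(4),round(g,4))
s=lambda x,y:(80+x/4,220+y/4);t=lambda x,y:(315+x/4,215+(y-300)/4)
for n,a,b in[("barfar",(217,24),(148,488)),("barnear",(40,255),(393,432))]:
    print(n,tri(s(*a),t(*b)))
for e in[(148,488),(393,432)]:print("bar z.17",plane("top",t(*e),.168))
for e in[(217,24),(40,255)]:print("bar scene z.17",plane("scene",s(*e),.168))
print("foot",plane("scene",(316,194),.015),plane("top",(148,188),.015))
im=cv2.imread("pics/top0.png");m=((im.min(2)>190)*255).astype(np.uint8);m[:,:300]=0;m[:200]=0;m[:,400:]=0;m[310:]=0
c=max(cv2.findContours(m,0,2)[0],key=cv2.contourArea);(x,y),r=cv2.minEnclosingCircle(c);print("disc",plane("top",(x,y),.03),r)
E
```

```text
tipL [0.5189 0.3068 0.2133] 0.0013
tipR [0.5025 0.236  0.2143] 0.0037
dipL-15 [0.5359 0.301  0.1927] 0.0009
dipR-15 [0.5183 0.232  0.1923] 0.0012
dipL15 [0.5635 0.2935 0.1935] 0.0034
dipR15 [0.5463 0.2253 0.1917] 0.0028
k34R [0.5661 0.2214 0.2128] 0.0022
k34L [0.5814 0.2932 0.2104] 0.0045
barfar (array([ 0.5125866 , -0.20929264,  0.16770183]), np.float64(0.00023055475895622488))
barnear (array([ 0.5428749 , -0.33072763,  0.16822986]), np.float64(0.0030349500265000402))
bar z.17 [ 0.51269027 -0.2091145   0.168     ]
bar z.17 [ 0.54181303 -0.33206792  0.168     ]
bar scene z.17 [ 0.51278468 -0.20959317  0.168     ]
bar scene z.17 [ 0.54419089 -0.32990068  0.168     ]
foot [0.68091069 0.214758   0.015     ] [0.66975016 0.22997399 0.015     ]
disc [ 0.51975206 -0.26007962  0.03      ] 36.6384391784668
```

```bash
cat >>h.py <<'E'
from scipy.spatial.transform import Rotation as Ro
def goto(p,yaw,say=""):
    "travel (mm) and turn (deg) from the measured pose to TCP p, tool down, tool y along +-(cos yaw, sin yaw)"
    s=ctrl.get_state();R=Ro.from_rotvec(s["tool_rot"]);best=None
    for f in(1,-1):
        y=f*np.array([np.cos(yaw),np.sin(yaw),0]);z=np.array([0,0,-1.]);G=Ro.from_matrix(np.c_[np.cross(y,z),y,z])
        r=(R.inv()*G).as_rotvec(degrees=True)
        if best is None or np.linalg.norm(r)<np.linalg.norm(best):best=r
    print(say,"travel mm",(R.inv().apply(np.array(p)-s["position"])*1000).round(1),"turn",best.round(1),"pos",np.round(s["position"],4),"ft",np.round(s["ft_force"],2),"t",round(s["time"],2),"q",np.round(s["joint_positions"],2))
E
python3 - <<'E'
from h import *
goto([.528,-.27,.26],np.radians(14))
E
```

```text
travel mm [ 438.2 -249.9  -24. ] turn [ -0.1  -0.1 -88.7] pos [ 0.1712 -0.6265  0.2356] ft [-0.25 -0.78 -0.39] t 0.1 q [ 1.32  0.32 -0.07  1.45  0.02  1.37 -0.06]
```

step_arm(
  commands=[
    {"travel": [40, -23, -2], "turn": [0, 0, -8]},
    {"travel": [0.08, -0.046, -0.004], "turn": [0, 0, -16]},
    {"travel": [0.12, -0.069, -0.006], "turn": [0, 0, -24]},
    {"travel": [0.16, -0.092, -0.008], "turn": [0, 0, -32]},
    {"travel": [0.2, -0.115, -0.01], "turn": [0, 0, -40]},
  ],
  gripper=0.6,
  force=40,
)

```text
time: 0.6
position: [0.3348, -0.4617, 0.2463]
tool_rot: [-2.779, -1.465, 0.0]
ft_force: [0.9, -0.3, 0.5]
grip_width: 0.645
grip_force: 0.0
```

My first row was in millimetres instead of metres. The per-row limit clipped it, so there was no harm. I'll use metres from here.

```bash
python3 -c "
from h import *
goto([.528,-.27,.26],np.radians(14))"
```

```text
travel mm [267.3  51.1 -13.8] turn [ -0.   -0.  -48.4] pos [ 0.3348 -0.4617  0.2463] ft [ 0.88 -0.32  0.5 ] t 0.6 q [ 1.15  0.16 -0.28  1.63  0.05  1.36  0.26]
```

step_arm(
  commands=[
    {"travel": [0.04, 0.008, -0.014], "turn": [0, 0, -8]},
    {"travel": [0.08, 0.016, -0.014], "turn": [0, 0, -16]},
    {"travel": [0.12, 0.024, -0.014], "turn": [0, 0, -24]},
    {"travel": [0.16, 0.032, -0.014], "turn": [0, 0, -32]},
    {"travel": [0.2, 0.04, -0.014], "turn": [0, 0, -40]},
  ],
)

```text
time: 1.1
position: [0.4815, -0.3204, 0.2603]
tool_rot: [-2.11, -2.327, 0.001]
ft_force: [0.3, 0.3, 0.6]
grip_width: 0.606
grip_force: 0.0
```

step_arm(
  commands=[
    {"travel": [0.04, -0.02, 0], "turn": [0, 0, -8]},
    {"travel": [0.06, -0.03, 0], "turn": [0, 0, -8]},
    {"travel": [0.06, -0.03, 0], "turn": [0, 0, -8]},
  ],
)

```text
time: 1.4
position: [0.4447, -0.2615, 0.2602]
tool_rot: [-1.944, -2.466, 0.001]
ft_force: [-0.2, 0.3, 0.2]
grip_width: 0.601
grip_force: 0.0
```

```bash
python3 -c "
from h import *
import cv2
goto([.528,-.27,.26],np.radians(14));goto([.528,-.27,.16],np.radians(14))
a=ctrl.get_image('scene')[...,::-1];b=ctrl.get_image('top')[...,::-1]
f=lambda i,x,y:cv2.resize(i[y:y+150,x:x+130],None,fx=3,fy=3)
cv2.imwrite('pics/p1.png',np.hstack([f(a,60,170),f(b,300,180)]))"
```

```text
travel mm [-27.7  79.    0. ] turn [-0.1 -0.  -0.5] pos [ 0.4447 -0.2615  0.2602] ft [-0.22  0.31  0.21] t 1.4 q [ 0.98  0.05 -0.51  1.73  0.03  1.37  0.7 ]
 travel mm [-27.8  79.2 100. ] turn [-0.1 -0.  -0.5] pos [ 0.4447 -0.2615  0.2602] ft [-0.22  0.31  0.21] t 1.4 q [ 0.98  0.05 -0.51  1.73  0.03  1.37  0.7 ]
```

View pics/p1.png

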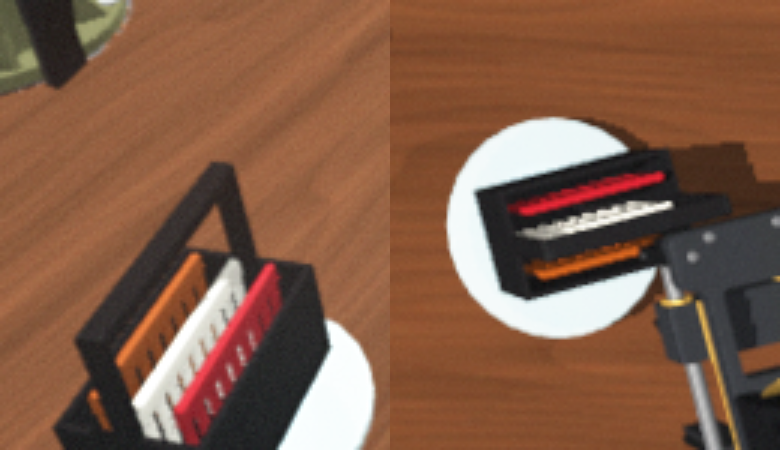

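The caddy is unmoved and the gripper sits beside it on the robot side, so the position is still off by (-28, 79) mm.

step_arm(
  commands=[
    {"travel": [-0.014, 0.04, 0], "turn": [0, 0, -0.5]},
    {"travel": [-0.028, 0.079, 0], "turn": [0, 0, -0.5]},
    {"travel": [-0.028, 0.079, 0], "turn": [0, 0, -0.5]},
    {"travel": [-0.028, 0.079, 0], "turn": [0, 0, -0.5]},
  ],
)

```text
time: 1.9
position: [0.5289, -0.2746, 0.2592]
tool_rot: [-1.938, -2.47, -0.001]
ft_force: [-1.4, -0.9, -0.0]
grip_width: 0.597
grip_force: 0.0
```

```bash
python3 -c "
from h import *
import cv2
goto([.528,-.27,.16],np.radians(14))
a=ctrl.get_image('scene')[...,::-1];b=ctrl.get_image('top')[...,::-1]
f=lambda i,x,y:cv2.resize(i[y:y+150,x:x+130],None,fx=3,fy=3)
cv2.imwrite('pics/p2.png',np.hstack([f(a,60,170),f(b,300,180)]))"
```

```text
travel mm [ 4.4  0.4 99.2] turn [-0.1 -0.1 -0.2] pos [ 0.5289 -0.2746  0.2592] ft [-1.37 -0.86 -0.03] t 1.9 q [ 0.89  0.24 -0.54  1.54  0.12  1.4   0.58]
```

View pics/p2.png

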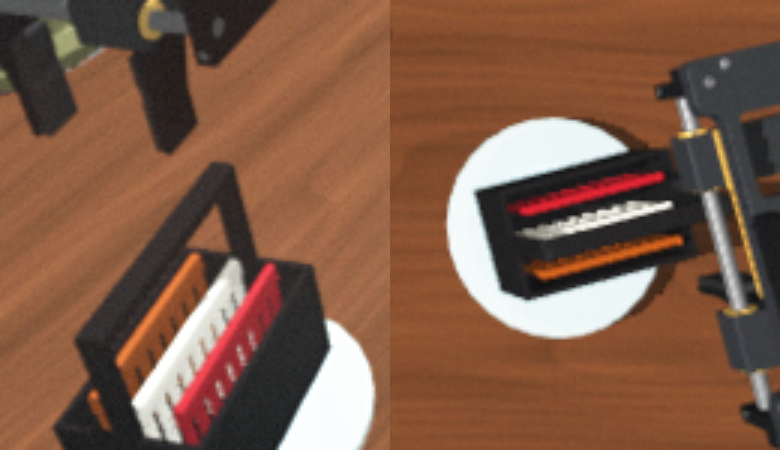

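The fingers straddle the bar's line in both views. I'll descend.

step_arm(
  commands=[
    {"travel": [0.004, 0, 0.025], "turn": [0, 0, 0]},
    {"travel": [0.004, 0, 0.05], "turn": [0, 0, 0]},
    {"travel": [0.004, 0, 0.075], "turn": [0, 0, 0]},
    {"travel": [0.004, 0, 0.098], "turn": [0, 0, 0]},
    {"travel": [0.004, 0, 0.098], "turn": [0, 0, 0]},
  ],
)

```text
time: 2.5
position: [0.5245, -0.27, 0.16]
tool_rot: [-1.937, -2.467, 0.003]
ft_force: [-0.2, -0.7, 0.3]
grip_width: 0.6
grip_force: 0.0
```

```bash
python3 -c "
from h import *
import cv2
goto([.528,-.27,.16],np.radians(14))
a=ctrl.get_image('scene')[...,::-1]
f=lambda i,x,y:cv2.resize(i[y:y+150,x:x+130],None,fx=3,fy=3)
cv2.imwrite('pics/p3.png',f(a,60,170))"
```

```text
travel mm [-0.8  3.4 -0. ] turn [-0.3 -0.2 -0.3] pos [ 0.5245 -0.27    0.16  ] ft [-0.19 -0.7   0.27] t 2.5 q [ 0.88  0.29 -0.54  1.68  0.16  1.22  0.55]
```

View pics/p3.png

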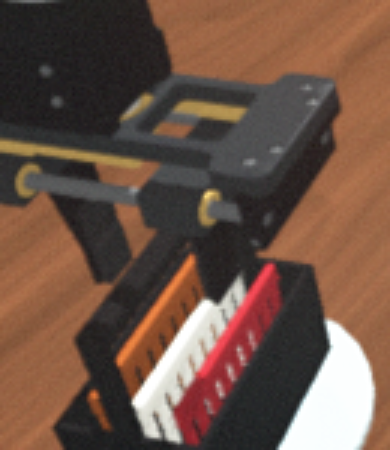

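The fingers straddle the bar near its middle. I'll close with a 3 mm correction.

step_arm(
  commands=[
    {"travel": [0, 0.003, 0], "turn": [0, 0, 0]},
    {"travel": [0, 0.003, 0], "turn": [0, 0, 0]},
  ],
)

```text
time: 2.75
position: [0.5318, -0.2696, 0.1646]
tool_rot: [1.937, 2.469, 0.001]
ft_force: [0.7, -0.2, -0.6]
grip_width: 0.601
grip_force: 0.0
```

step_arm(
  commands=[
    {"travel": [0, 0, 0], "turn": [0, 0, 0]},
    {"travel": [0, 0, 0], "turn": [0, 0, 0]},
    {"travel": [0, 0, 0], "turn": [0, 0, 0]},
    {"travel": [0, 0, 0], "turn": [0, 0, 0]},
    {"travel": [0, 0, 0], "turn": [0, 0, 0]},
  ],
  gripper=0.3,
  force=40,
)

```text
time: 3.25
position: [0.5306, -0.2693, 0.1625]
tool_rot: [-1.939, -2.472, 0.0]
ft_force: [0.6, -0.3, 1.0]
grip_width: 0.317
grip_force: 0.0
```

step_arm(
  commands=[
    {"travel": [0, 0, 0], "turn": [0, 0, 0]},
    {"travel": [0, 0, 0], "turn": [0, 0, 0]},
    {"travel": [0, 0, 0], "turn": [0, 0, 0]},
    {"travel": [0, 0, 0], "turn": [0, 0, 0]},
    {"travel": [0, 0, 0], "turn": [0, 0, 0]},
  ],
  gripper=0.0,
  force=40,
)

```text
time: 3.75
position: [0.5302, -0.2695, 0.1626]
tool_rot: [-1.939, -2.471, 0.001]
ft_force: [-2.0, -0.3, 1.4]
grip_width: 0.155
grip_force: 40.0
```

Gripped: 0.155 × 87 mm ≈ 13.5 mm, which matches the 14 mm bar. I'll lift.

step_arm(
  commands=[
    {"travel": [0, 0, -0.01], "turn": [0, 0, 0]},
    {"travel": [0, 0, -0.025], "turn": [0, 0, 0]},
    {"travel": [0, 0, -0.045], "turn": [0, 0, 0]},
    {"travel": [0, 0, -0.065], "turn": [0, 0, 0]},
    {"travel": [0, 0, -0.085], "turn": [0, 0, 0]},
  ],
)

```text
time: 4.25
position: [0.5311, -0.2688, 0.2493]
tool_rot: [1.937, 2.472, 0.001]
ft_force: [0.4, -1.2, -3.8]
grip_width: 0.153
grip_force: 39.8
```

step_arm(
  commands=[
    {"travel": [0, 0, -0.02], "turn": [0, 0, 0]},
    {"travel": [0, 0, -0.04], "turn": [0, 0, 0]},
    {"travel": [0, 0, -0.055], "turn": [0, 0, 0]},
    {"travel": [0, 0, -0.06], "turn": [0, 0, 0]},
    {"travel": [0, 0, -0.06], "turn": [0, 0, 0]},
  ],
)

```text
time: 4.75
position: [0.5311, -0.2692, 0.3083]
tool_rot: [1.937, 2.471, 0.001]
ft_force: [0.0, 0.2, -4.4]
grip_width: 0.154
grip_force: 39.8
```

```bash
python3 -c "
from h import *
import cv2
goto([.45,-.15,.305],np.radians(0))
goto([.444,.287,.305],np.radians(-14))
a=ctrl.get_image('scene')[...,::-1]
cv2.imwrite('pics/p4.png',a)"
```

```text
travel mm [135.1 -50.3   3.1] turn [ 0.1  0.  13.8] pos [ 0.5311 -0.2692  0.3083] ft [ 0.02  0.15 -4.36] t 4.75 q [ 0.89  0.22 -0.55  1.47  0.11  1.49  0.58]
 travel mm [560.9  48.2   2.9] turn [ 0.1  0.  27.8] pos [ 0.5311 -0.2692  0.3083] ft [ 0.02  0.15 -4.36] t 4.75 q [ 0.89  0.22 -0.55  1.47  0.11  1.49  0.58]
```

View pics/p4.png

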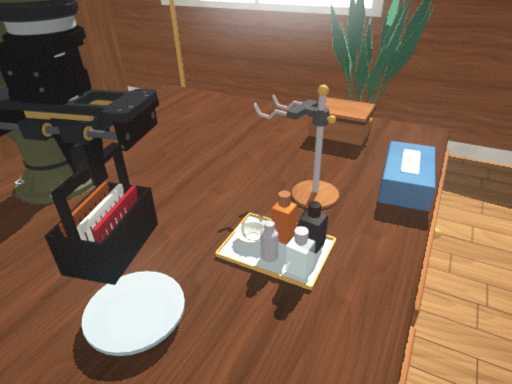

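The caddy hangs upright in the grip, weighing 4.4 N, with its underside at about 0.176 m and well above the bottles. I'll route it on the robot side of the prong tips: (0.46, 0), then (0.43, 0.14), then (0.415, 0.295).

```bash
python3 -c "
from h import *
goto([.495,-.13,.308],np.radians(7));goto([.46,0,.308],np.radians(0))"
```

```text
travel mm [143.6  -1.4  -0.7] turn [-0.  -0.   6.8] pos [ 0.5306 -0.2691  0.3072] ft [ 0.52 -0.23 -3.87] t 4.8 q [ 0.89  0.22 -0.55  1.47  0.11  1.49  0.58]
 travel mm [278.2  -4.3  -0.7] turn [-0.  -0.  13.8] pos [ 0.5306 -0.2691  0.3072] ft [ 0.52 -0.23 -3.87] t 4.8 q [ 0.89  0.22 -0.55  1.47  0.11  1.49  0.58]
```

step_arm(
  commands=[
    {"travel": [0.015, 0, 0], "turn": [0, 0, 1]},
    {"travel": [0.045, 0, 0], "turn": [0, 0, 2]},
    {"travel": [0.075, -0.001, 0], "turn": [0, 0, 4]},
    {"travel": [0.105, -0.001, 0], "turn": [0, 0, 6]},
    {"travel": [0.135, -0.002, 0], "turn": [0, 0, 7]},
  ],
)

```text
time: 5.3
position: [0.4955, -0.1373, 0.3061]
tool_rot: [-2.086, -2.346, 0.001]
ft_force: [0.5, 0.5, -2.9]
grip_width: 0.153
grip_force: 39.8
```

step_arm(
  commands=[
    {"travel": [0.03, -0.004, 0], "turn": [0, 0, 1]},
    {"travel": [0.06, -0.008, 0], "turn": [0, 0, 3]},
    {"travel": [0.09, -0.012, 0], "turn": [0, 0, 5]},
    {"travel": [0.12, -0.016, 0], "turn": [0, 0, 6]},
    {"travel": [0.14, -0.019, 0], "turn": [0, 0, 7]},
  ],
)

```text
time: 5.8
position: [0.4598, 0.0009, 0.3064]
tool_rot: [-2.222, -2.218, 0.001]
ft_force: [0.5, 0.3, -3.7]
grip_width: 0.158
grip_force: 39.7
```

```bash
python3 -c "
from h import *
goto([.43,.14,.308],np.radians(-7));goto([.415,.295,.308],np.radians(-14.1))"
```

```text
travel mm [139.  -30.1  -1.4] turn [-0.1 -0.   6.9] pos [0.4598 0.0009 0.3064] ft [ 0.51  0.31 -3.65] t 5.8 q [ 0.73 -0.11 -0.72  1.76 -0.08  1.47  0.02]
 travel mm [294.  -45.4  -1.3] turn [-0.1 -0.  14. ] pos [0.4598 0.0009 0.3064] ft [ 0.51  0.31 -3.65] t 5.8 q [ 0.73 -0.11 -0.72  1.76 -0.08  1.47  0.02]
```

step_arm(
  commands=[
    {"travel": [0.028, -0.006, 0], "turn": [0, 0, 1]},
    {"travel": [0.056, -0.012, 0], "turn": [0, 0, 3]},
    {"travel": [0.084, -0.018, 0], "turn": [0, 0, 4]},
    {"travel": [0.112, -0.024, 0], "turn": [0, 0, 6]},
    {"travel": [0.139, -0.03, 0], "turn": [0, 0, 7]},
  ],
)

```text
time: 6.3
position: [0.4305, 0.1384, 0.3065]
tool_rot: [-2.357, -2.076, 0.002]
ft_force: [0.5, -0.8, -3.8]
grip_width: 0.151
grip_force: 39.7
```

```bash
python3 -c "
from h import *
goto([.415,.295,.308],np.radians(-14.1))"
```

```text
travel mm [153.3 -35.2  -1.6] turn [-0.1  0.   6.8] pos [0.4305 0.1384 0.3065] ft [ 0.47 -0.79 -3.77] t 6.3 q [ 0.64 -0.16 -0.9   1.77 -0.12  1.47 -0.36]
```

step_arm(
  commands=[
    {"travel": [0.03, -0.007, 0], "turn": [0, 0, 1]},
    {"travel": [0.06, -0.014, 0], "turn": [0, 0, 3]},
    {"travel": [0.09, -0.021, 0], "turn": [0, 0, 4]},
    {"travel": [0.12, -0.028, 0], "turn": [0, 0, 6]},
    {"travel": [0.153, -0.035, 0], "turn": [0, 0, 7]},
  ],
)

```text
time: 6.8
position: [0.4155, 0.2937, 0.3067]
tool_rot: [2.48, 1.925, -0.002]
ft_force: [1.5, -1.0, -4.7]
grip_width: 0.157
grip_force: 39.7
```

step_arm(
  commands=[
    {"travel": [0, 0, 0], "turn": [0, 0, 0]},
    {"travel": [0, 0, 0], "turn": [0, 0, 0]},
    {"travel": [0, 0, 0], "turn": [0, 0, 0]},
  ],
)

```text
time: 7.1
position: [0.4161, 0.2922, 0.3067]
tool_rot: [2.48, 1.928, -0.003]
ft_force: [0.8, 0.1, -3.7]
grip_width: 0.155
grip_force: 39.8
```

```bash
python3 -c "
from h import *
import cv2
goto([.420,.2935,.2325],np.radians(-14.1));goto([.541,.263,.2325],np.radians(-14.1))
a=ctrl.get_image('scene')[...,::-1];b=ctrl.get_image('top')[...,::-1]
f=lambda i,x,y:cv2.resize(i[y:y+200,x:x+130],None,fx=3,fy=3)
cv2.imwrite('pics/p5.png',np.hstack([f(a,210,20),f(b,30,130)]))"
```

```text
travel mm [ 2.3  3.5 74.2] turn [-0.   0.1 -0.2] pos [0.4161 0.2922 0.3067] ft [ 0.76  0.06 -3.72] t 7.1 q [ 0.5   0.07 -1.19  1.65  0.06  1.47 -0.95]
 travel mm [  2.6 128.2  74.1] turn [-0.   0.1 -0.2] pos [0.4161 0.2922 0.3067] ft [ 0.76  0.06 -3.72] t 7.1 q [ 0.5   0.07 -1.19  1.65  0.06  1.47 -0.95]
```

View pics/p5.png

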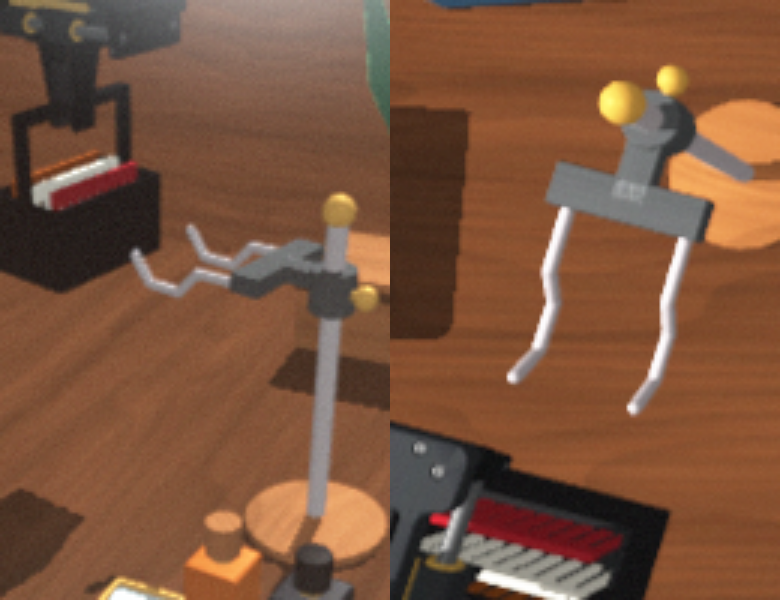

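The caddy is upright, fully clear on the open side of the prongs, and square to them. I'll descend so the bar underside is about 30 mm above the dip bottoms (TCP z 0.229).

step_arm(
  commands=[
    {"travel": [0.002, 0, 0.02], "turn": [0, 0, 0]},
    {"travel": [0.002, 0, 0.04], "turn": [0, 0, 0]},
    {"travel": [0.002, 0, 0.06], "turn": [0, 0, 0]},
    {"travel": [0.002, 0, 0.078], "turn": [0, 0, 0]},
    {"travel": [0.002, 0, 0.078], "turn": [0, 0, 0]},
  ],
)

```text
time: 7.7
position: [0.4157, 0.2931, 0.2273]
tool_rot: [2.481, 1.927, -0.008]
ft_force: [-0.6, -0.9, -3.9]
grip_width: 0.155
grip_force: 39.8
```

step_arm(
  commands=[
    {"travel": [0, 0, 0], "turn": [0, 0, 0]},
    {"travel": [0, 0, 0], "turn": [0, 0, 0]},
    {"travel": [0, 0, 0], "turn": [0, 0, 0]},
  ],
)

```text
time: 8.0
position: [0.4172, 0.2956, 0.2306]
tool_rot: [2.479, 1.928, 0.003]
ft_force: [-0.2, 0.1, -3.6]
grip_width: 0.156
grip_force: 39.8
```

```bash
python3 -c "
from h import *
goto([.541,.263,.229],np.radians(-14.1))"
```

```text
travel mm [ -1.2 128.    1.8] turn [ 0.1 -0.1 -0.1] pos [0.4172 0.2956 0.2306] ft [-0.16  0.09 -3.58] t 8.0 q [ 0.45  0.14 -1.19  1.77  0.14  1.32 -1.02]
```

step_arm(
  commands=[
    {"travel": [-0.001, 0.012, 0.001], "turn": [0, 0, 0]},
    {"travel": [-0.001, 0.026, 0.001], "turn": [0, 0, 0]},
    {"travel": [-0.001, 0.04, 0.001], "turn": [0, 0, 0]},
    {"travel": [-0.001, 0.055, 0.001], "turn": [0, 0, 0]},
    {"travel": [-0.001, 0.065, 0.001], "turn": [0, 0, 0]},
  ],
)

```text
time: 8.5
position: [0.4816, 0.2772, 0.2283]
tool_rot: [2.481, 1.927, 0.001]
ft_force: [0.5, 0.2, -4.2]
grip_width: 0.157
grip_force: 39.8
```

step_arm(
  commands=[
    {"travel": [0, 0.01, 0], "turn": [0, 0, 0]},
    {"travel": [0, 0.022, 0], "turn": [0, 0, 0]},
    {"travel": [0, 0.034, 0], "turn": [0, 0, 0]},
    {"travel": [0, 0.045, 0], "turn": [0, 0, 0]},
    {"travel": [0, 0.05, 0], "turn": [0, 0, 0]},
  ],
)

```text
time: 9.0
position: [0.5293, 0.2654, 0.2283]
tool_rot: [2.481, 1.928, 0.0]
ft_force: [0.8, -1.1, -3.7]
grip_width: 0.158
grip_force: 39.8
```

```bash
python3 -c "
from h import *
import cv2
goto([.541,.263,.229],np.radians(-14.1))
a=ctrl.get_image('scene')[...,::-1];b=ctrl.get_image('top')[...,::-1]
f=lambda i,x,y:cv2.resize(i[y:y+150,x:x+100],None,fx=4,fy=4,interpolation=2)
cv2.imwrite('pics/p6.png',np.hstack([f(a,225,60),f(b,50,150)]))"
```

```text
travel mm [ 0.6 11.9 -0.7] turn [ 0.  -0.  -0.2] pos [0.5293 0.2654 0.2283] ft [ 0.83 -1.07 -3.73] t 9.0 q [ 0.35  0.38 -1.08  1.59  0.34  1.38 -1.01]
```

View pics/p6.png

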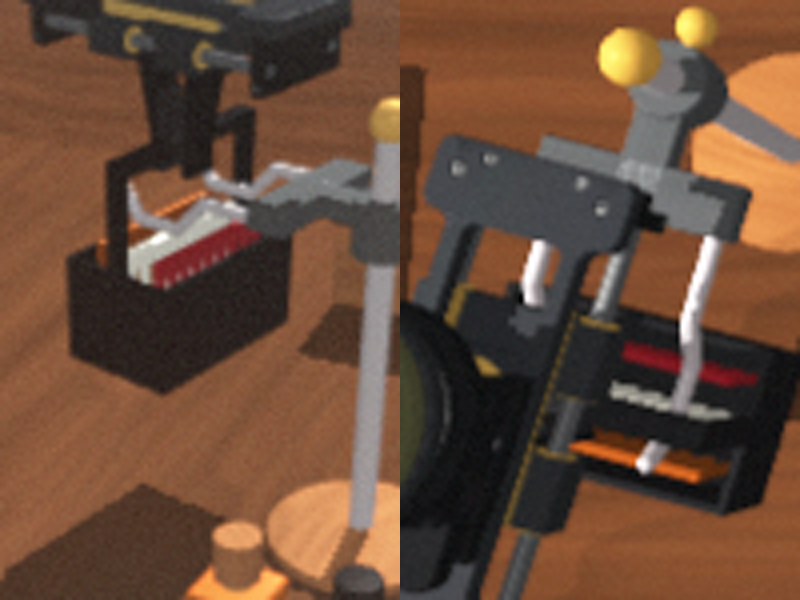

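The bar passes above both prongs, with the combs below and the prongs between the legs. I'll finish the x travel, then lower.

step_arm(
  commands=[
    {"travel": [0, 0.006, 0], "turn": [0, 0, 0]},
    {"travel": [0, 0.011, 0], "turn": [0, 0, 0]},
    {"travel": [0, 0.011, 0.008], "turn": [0, 0, 0]},
    {"travel": [0, 0.011, 0.016], "turn": [0, 0, 0]},
    {"travel": [0, 0.011, 0.02], "turn": [0, 0, 0]},
  ],
)

```text
time: 9.6
position: [0.5376, 0.2632, 0.207]
tool_rot: [-2.479, -1.93, 0.003]
ft_force: [-0.3, -0.5, -2.6]
grip_width: 0.155
grip_force: 39.8
```

step_arm(
  commands=[
    {"travel": [0, 0, 0], "turn": [0, 0, 0]},
    {"travel": [0, 0, 0], "turn": [0, 0, 0]},
    {"travel": [0, 0, 0], "turn": [0, 0, 0]},
  ],
)

```text
time: 9.9
position: [0.5385, 0.2636, 0.2088]
tool_rot: [2.479, 1.93, 0.001]
ft_force: [1.0, -0.7, -3.9]
grip_width: 0.154
grip_force: 39.8
```

```bash
python3 -c "
from h import *
goto([.541,.263,.199],np.radians(-14.1))"
```

```text
travel mm [-0.   2.5  9.8] turn [ 0.  -0.  -0.1] pos [0.5385 0.2636 0.2088] ft [ 0.95 -0.69 -3.86] t 9.9 q [ 0.34  0.41 -1.06  1.59  0.37  1.35 -1.02]
```

step_arm(
  commands=[
    {"travel": [0, 0.002, 0.002], "turn": [0, 0, 0]},
    {"travel": [0, 0.002, 0.004], "turn": [0, 0, 0]},
    {"travel": [0, 0.002, 0.006], "turn": [0, 0, 0]},
    {"travel": [0, 0.002, 0.006], "turn": [0, 0, 0]},
  ],
)

```text
time: 10.3
position: [0.5402, 0.2628, 0.202]
tool_rot: [-2.479, -1.929, 0.001]
ft_force: [-0.8, 0.2, -4.2]
grip_width: 0.154
grip_force: 39.8
```

step_arm(
  commands=[
    {"travel": [0, 0, 0.001], "turn": [0, 0, 0]},
    {"travel": [0, 0, 0.002], "turn": [0, 0, 0]},
    {"travel": [0, 0, 0.002], "turn": [0, 0, 0]},
  ],
)

```text
time: 10.6
position: [0.5403, 0.2629, 0.2004]
tool_rot: [2.479, 1.93, -0.0]
ft_force: [0.1, 1.1, -3.8]
grip_width: 0.161
grip_force: 39.8
```

step_arm(
  commands=[
    {"travel": [0, 0, 0.001], "turn": [0, 0, 0]},
    {"travel": [0, 0, 0.0015], "turn": [0, 0, 0]},
    {"travel": [0, 0, 0.0015], "turn": [0, 0, 0]},
  ],
)

```text
time: 10.9
position: [0.5405, 0.2631, 0.1992]
tool_rot: [2.479, 1.93, 0.0]
ft_force: [0.1, -0.5, -2.1]
grip_width: 0.152
grip_force: 39.8
```

step_arm(
  commands=[
    {"travel": [0, 0, 0.001], "turn": [0, 0, 0]},
    {"travel": [0, 0, 0.001], "turn": [0, 0, 0]},
    {"travel": [0, 0, 0.001], "turn": [0, 0, 0]},
  ],
)

```text
time: 11.2
position: [0.5405, 0.2631, 0.199]
tool_rot: [2.479, 1.929, 0.001]
ft_force: [-2.5, -2.6, 5.7]
grip_width: 0.15
grip_force: 39.8
```

step_arm(
  commands=[
    {"travel": [0, 0, 0.001], "turn": [0, 0, 0]},
    {"travel": [0, 0, 0.001], "turn": [0, 0, 0]},
    {"travel": [0, 0, 0.001], "turn": [0, 0, 0]},
  ],
)

```text
time: 11.5
position: [0.5406, 0.2632, 0.1989]
tool_rot: [2.478, 1.929, 0.001]
ft_force: [-3.3, -3.5, 10.7]
grip_width: 0.148
grip_force: 39.8
```

Contact came at TCP z ≈ 0.199, exactly as predicted from the images. I'll unload the extra push, ease the grip, then open slightly.

step_arm(
  commands=[
    {"travel": [0, 0, -0.001], "turn": [0, 0, 0]},
    {"travel": [0, 0, -0.0015], "turn": [0, 0, 0]},
    {"travel": [0, 0, -0.0015], "turn": [0, 0, 0]},
  ],
  force=10,
)

```text
time: 11.8
position: [0.5407, 0.2632, 0.1988]
tool_rot: [2.479, 1.929, 0.001]
ft_force: [-0.6, -1.8, 3.8]
grip_width: 0.161
grip_force: 10.0
```

step_arm(
  commands=[
    {"travel": [0, 0, 0], "turn": [0, 0, 0]},
    {"travel": [0, 0, 0], "turn": [0, 0, 0]},
    {"travel": [0, 0, 0], "turn": [0, 0, 0]},
    {"travel": [0, 0, 0], "turn": [0, 0, 0]},
    {"travel": [0, 0, 0], "turn": [0, 0, 0]},
  ],
  gripper=0.25,
)

```text
time: 12.3
position: [0.5404, 0.263, 0.1983]
tool_rot: [-2.479, -1.93, 0.0]
ft_force: [0.1, 0.2, 0.3]
grip_width: 0.244
grip_force: 0.0
```

step_arm(
  commands=[
    {"travel": [0, 0, 0], "turn": [0, 0, 0]},
    {"travel": [0, 0, 0], "turn": [0, 0, 0]},
    {"travel": [0, 0, 0], "turn": [0, 0, 0]},
    {"travel": [0, 0, 0], "turn": [0, 0, 0]},
    {"travel": [0, 0, 0], "turn": [0, 0, 0]},
  ],
  gripper=0.45,
)

```text
time: 12.8
position: [0.5404, 0.263, 0.1985]
tool_rot: [2.479, 1.93, -0.0]
ft_force: [0.4, 0.1, 0.8]
grip_width: 0.446
grip_force: 0.0
```

The hook carries it and the gripper is unloaded. I'll withdraw straight up, slowly.

step_arm(
  commands=[
    {"travel": [0, 0, -0.01], "turn": [0, 0, 0]},
    {"travel": [0, 0, -0.025], "turn": [0, 0, 0]},
    {"travel": [0, 0, -0.04], "turn": [0, 0, 0]},
    {"travel": [0, 0, -0.06], "turn": [0, 0, 0]},
    {"travel": [0, 0, -0.08], "turn": [0, 0, 0]},
  ],
)

```text
time: 13.3
position: [0.5406, 0.2633, 0.2808]
tool_rot: [2.479, 1.929, 0.002]
ft_force: [-0.4, -0.4, 0.1]
grip_width: 0.452
grip_force: 0.0
```

step_arm(
  commands=[
    {"travel": [0, -0.02, -0.02], "turn": [0, 0, 0]},
    {"travel": [0, -0.05, -0.02], "turn": [0, 0, 0]},
    {"travel": [0, -0.08, -0.02], "turn": [0, 0, 0]},
    {"travel": [0, -0.09, -0.02], "turn": [0, 0, 0]},
    {"travel": [0, -0.09, -0.02], "turn": [0, 0, 0]},
  ],
)

```text
time: 13.8
position: [0.4523, 0.2861, 0.2999]
tool_rot: [2.475, 1.93, 0.003]
ft_force: [0.8, -0.1, 0.1]
grip_width: 0.453
grip_force: 0.0
```

```bash
python3 -c "
from h import *
import cv2
goto([.541,.263,.199],np.radians(-14.1))
a=ctrl.get_image('scene')[...,::-1];b=ctrl.get_image('top')[...,::-1]
f=lambda i,x,y:cv2.resize(i[y:y+150,x:x+130],None,fx=3,fy=3,interpolation=2)
cv2.imwrite('pics/p7.png',np.hstack([f(a,225,60),f(b,50,150)]))"
```

```text
travel mm [ -0.7  91.3 101.3] turn [0.2 0.  0. ] pos [0.4523 0.2861 0.2999] ft [ 0.8  -0.1   0.08] t 13.8 q [ 0.45  0.18 -1.17  1.61  0.17  1.46 -0.99]
```

View pics/p7.png

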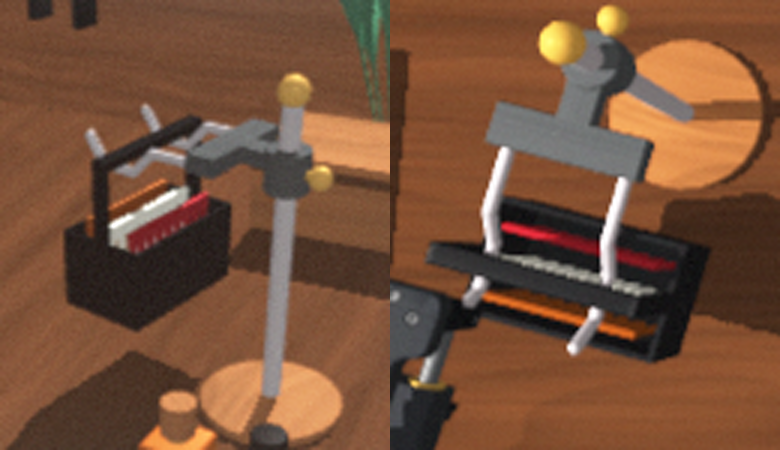

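The caddy hangs upright with its bar across both dips and the gripper clear. I'll let it settle, check it's still, and hand in.

step_arm(
  commands=[
    {"travel": [0, 0, -0.01], "turn": [0, 0, 0]},
    {"travel": [0, 0, -0.02], "turn": [0, 0, 0]},
    {"travel": [0, 0, -0.02], "turn": [0, 0, 0]},
    {"travel": [0, 0, -0.02], "turn": [0, 0, 0]},
    {"travel": [0, 0, -0.02], "turn": [0, 0, 0]},
  ],
)

```text
time: 14.4
position: [0.4532, 0.285, 0.3183]
tool_rot: [-2.479, -1.929, 0.001]
ft_force: [0.2, 0.6, -1.0]
grip_width: 0.445
grip_force: 0.0
```

```bash
python3 -c "
from h import *
import cv2
old=cv2.cvtColor(cv2.imread('pics/scene0.png'),6)
f=[ctrl.get_image('scene') for _ in range(24)]
g=[cv2.cvtColor(i,cv2.COLOR_RGB2GRAY).astype(float) for i in f]
c=[i[95:175,240:305] for i in g]
print('motion',[round(abs(c[k]-c[-1]).mean(),2) for k in range(0,24,3)])
print('tray change',abs(g[-1][190:285,215:340]-old[190:285,215:340]).mean())
goto([.541,.263,.199],np.radians(-14.1))"
```

```text
motion [np.float64(2.72), np.float64(2.74), np.float64(2.73), np.float64(2.66), np.float64(2.74), np.float64(2.69), np.float64(2.72), np.float64(2.7)]
tray change 21.892294736842107
 travel mm [  0.2  90.6 119.5] turn [-0.   0.  -0.1] pos [0.4531 0.2851 0.3185] ft [-0.18  0.28 -0.59] t 15.6 q [ 0.45  0.17 -1.17  1.57  0.16  1.5  -0.98]
```

The caddy is still, since the frame differences are constant noise. The tray change looks large, so I'll check where it is numerically.

```bash
python3 -c "
from h import *
import cv2
for n,(x0,y0,x1,y1) in (('scene',(215,185,340,290)),('top',(205,145,280,240))):
    o=cv2.imread(f'pics/{n}0.png')[y0:y1,x0:x1].astype(int);w=ctrl.get_image(n)[...,::-1][y0:y1,x0:x1].astype(int)
    d=abs(o-w).mean(2);print(n,'mean diff',d.mean().round(2),'frac>40',(d>40).mean().round(4))
    print(cv2.resize(d,(10,8),interpolation=cv2.INTER_AREA).round().astype(int))
    for nm,lo in(('orange',lambda i:(i[...,2]>150)&(i[...,0]<60)&(i[...,1]<150)),('black',lambda i:i.max(2)<45)):
        print(nm,[np.argwhere(lo(i)).mean(0).round(1).tolist()+[int(lo(i).sum())] for i in(o,w)])
"
```

```text
scene mean diff 21.3 frac>40 0.1109
[[17 19 37 53 52 35 21 20 20 19]
 [18 42 53 52 43 18 17 15 17 17]
 [19 44 54 36 20 17 17 14 15 16]
 [22 22 15 19 23 18 15 12 12 17]
 [20 15 19 22 24 20 13 18 11 14]
 [13 11 14 20 24 25 25 23 12 17]
 [16 15 16 17 22 21 25 22 12 17]
 [16 16 13 10 14 14 18 14 17 16]]
orange [[37.0, 69.9, 422], [37.4, 67.8, 181]]
black [[nan, nan, 0], [52.5, 103.6, 14]]
top mean diff 3.67 frac>40 0.0289
[[ 2  2  2  2  2  2  1  1  1  2]
 [ 2  2  2  2  2  2  0  1  1  2]
 [ 2  2  2  2  2  2  2  2  2  2]
 [ 2  2  2  2  2  2  2  2  2  2]
 [ 2  1  2  2  2  2  2  2  1  2]
 [ 2  1  1  2  1  1  1  2  0  2]
 [12  6  0  2  1  1  1  2  0  2]
 [23 56 44 19  5  8  2  1  1  2]]
orange [[42.8, 30.3, 269], [43.7, 29.2, 289]]
black [[18.3, 21.2, 209], [18.1, 21.3, 217]]<string>:9: RuntimeWarning: Mean of empty slice.
  ret = um.true_divide(
```

In the top view the bottles, atomizer and dish are unchanged. Only a patch at the tray's bottom edge differs, which fits the caddy's or arm's shadow. I'll hand in.

```bash
python3 -c "
from bench import ctrl
print(ctrl.close_job())"
```

```text
the job is handed in; nothing more can be done
None
```

The comb caddy hangs still and upright with its bar in the dips of both prongs, clear of the dresser; the gripper has let go, the items on the tray look unmoved, and the job is handed in.

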